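Wedge the taper stem into the sample puck and carry it to the shaker

ROBOT

A 7-joint arm with a two-finger parallel gripper is mounted at the origin on the work surface. World frame = base frame: x ahead of the robot, y to its left, z up, the work surface at z = 0. Lengths are in m, angles in rad, forces in N, time in s.
With the tool pointing down it reaches from about 0.4 to 0.85 m from the base axis. Payload 4.4 kg.
Tool frame: the origin (TCP) lies midway between the tips of the shut fingers; the grasp point (between the pads) lies 19 mm behind it; z points along the fingers, y is the line along which they close (so a half turn about z gives the same grasp; the last joint's range is limited). The gripper opens to 94 mm and grips with 3 to 60 N. Pads are 16 mm wide; open, the fingers measure 119 mm over their backs; the gripper's body (75 mm by 177 mm) begins 78 mm behind the grasp point.
Start: joints at [1.148, 0.628, 0.038, 1.517, -0.027, 0.996, -0.02], TCP at [0.227, -0.609, 0.205] pointing down, gripper open.
Joint ranges: [-3.06, 3.06], [-0.37, 2.12], [-1.25, 1.32], [0.18, 2.47], [-1.1, 4.24], [0.23, 1.98], [-2.94, 2.94]. Speed limits (rad/s): [2.57, 2.57, 3.14, 3.14, 3.14, 3.14, 3.14].

INTERFACE

Orientations are given as a rotation vector (axis times angle).
In Python, from cell import status, viewer, manip gives the robot as it stands.
- The arm moves only by the shell command python3 -m creep 'ROWS' [FORCE]. ROWS is JSON, a list that holds one entry, the list of rows, each a list of 5 numbers: the shift along the tool's x, y, z in cm, then the turn about the tool's z in degrees, then the closure, from 0 (fully open) to 1 (shut). A call has 1 to 20 rows; each row shifts and turns the commanded pose from where the row before left it, along the tool's axes as they then stand; what a row does not reach is not made up. A row lasts 1/10 s, in which the tool goes at most 50 mm and 8.59 degrees, less where a joint would pass 70% of its speed; a pose out of reach is approached as far as the arm can. A call is refused whole if a number of a shift passes 5 or a number of a turn 8.59, either way. A call with a gripper value outside its range is refused whole. The fingers move at their own pace and stop on an object; FORCE is the grip in N (left out, the last holds). Time passes only in rows, so rows that do not move let the fingers close. It gives the time, the measured TCP pose, the force, the opening and the grip force at its end, in the units of the state.
- status.get_obs(): the state, without advancing time (a new reading comes with each control period).
- viewer.grab_frame(name): name is "scene" or "side" or "wrist"; returns (picture, depth): 420x560x3 uint8, red, green, blue; 420x560 float32, m along the optical axis (not along the pixel's ray), 0 where there is no reading.
- viewer.camera_params(name): a dict with "fx", "fy", "cx", "cy" (pixels), "rvec" (rotation vector, rad) and "tvec" (3), from world to camera coordinates, as OpenCV has them; the wrist camera has in their place "mount" (4x4, takes a point from camera to tool coordinates, whose origin is the TCP and whose axes are the flange's). Camera axes: x right, y down, z forward; pixel columns grow to the right and rows downward; lengths in m; the calibration is good to about 2 mm. A picture is of the moment at which its call begins: read the wrist's pose just before it. camera_params takes no time and is no camera call.
- manip.finish_job(): hands the job in; it is judged then, once.
The state is a dict: "time_s": time; "qpos": joint angles; "joint_vel": joint speeds; "effort": joint torques, N m; "tcp_pos": TCP position; "eef_rot": TCP orientation; "force": force on the tool from outside, world axes, zero at the start; "wrist_torque": the same for the moment, N m; "grip_width": finger opening in m; "grip_force": force on a finger pad.
Only numpy, scipy, OpenCV 4.12 (cv2) and the standard library are available. Lean on these libraries where they do the work, as an engineer would, in place of code of your own. Each camera call takes 0.05 s, during which the arm holds its last target. There are 200 camera calls.

TASK

Take the steel stem out of its grey holder, put its tapered shank into the socket of the sample puck and tap or press it in until it is wedged firmly enough that friction alone carries the puck, without overloading the thin glass plate below (it cracks at 30 N). Then lift the puck by the stem only, never touching the puck itself with the fingers, and set it down upright and flat inside the ring on the shaker's platform; let go, leaving the stem wedged upright in the puck. Leave the jar, dish and beaker where they are.

Things in the scene. Friction and masses are not known exactly. Their poses are not given: they have to be found in the camera images.
- stem: Steel stem, 116 mm long, 0.14 kg, upright in the holder's hole, its collar resting on the holder's top. Origin: centre of the shank's small end, z up the stem. Tapered round shank z 0 to 50 mm, diameter 15 mm (11 mm at the chamfered tip) growing evenly to 24 mm; collar 36 mm diameter, z 50 to 56; round handle 20 mm diameter, z 56 to 114 (grip it at z = 90).
- puck: Loose aluminium sample puck, upright cylinder 64 mm diameter, 60 mm tall, about 0.5 kg, varies. It stands on the glass plate. Origin: centre of its underside, z up. A 31 mm round opening in its top, 54 mm deep, is lined with six steel pads that form a tapered socket matching the shank; a shank held up to 3 mm off-centre centres itself.
- puck_socket (a point): Centre of the socket's mouth, in the puck's top, 60 mm above its underside. The pads bite at a depth that differs between pucks: small end 31 to 47 mm below this mouth; from there the push grows by some 10 N per mm. Under 12 N of push the puck may slip off; 15 to 20 N holds it well. The collar then stands 2 to 20 mm off the puck.
- plate: Thin glass plate, 130 x 130 mm, fixed, its top 20 mm above the work surface; the puck stands near its middle. Origin under its centre on the work surface. It cracks if the puck bears on it with more than 30 N (the puck's own weight of about 5 N counts).
- holder: Fixed grey plastic block 80 x 80 x 60 mm with an upright hole of 27 mm diameter in its centre, 60 mm high, where the stem starts. Origin under its centre.
- shaker: Fixed laboratory shaker, switched off: white box 240 x 220 x 90 mm with a 170 x 170 mm steel platform on top. Origin under its centre on the work surface.
- shaker_seat (a point): Centre of the ring on the shaker's platform, at the platform's surface (111 mm above the work surface). The ring's inside diameter is 88 mm, it stands 6 mm high.
- jar: Small amber glass jar, 48 mm diameter, 65 mm tall, bystander. Origin under its centre.
- dish: Shallow glass dish, 90 mm diameter, 18 mm tall, bystander. Origin under its centre.
- beaker: Glass beaker, 60 mm diameter, 80 mm tall, bystander. Origin under its centre.
Not all that is in view belongs to the job. There is more than one size of the stem; the one meant has the size given above.

How it is judged:
On the way, in this order (a step that is already met when the one before it is completed fails the run):
1. the stem's shank is in the puck's socket, at least 29 mm deep and within 6 degrees of the puck's axis, with the puck still on the glass plate (z of stem in the frame of puck below 0.031 m and horizontal distance between stem and puck below 0.008 m and angle between the z axis of stem and the z axis of puck, either way round below 0.105 rad and contact force between puck and plate above 0.5 N), for 0.1 s.
2. the puck hangs from the stem, at least 30 mm above the glass plate's top and touching neither plate nor shaker (z of puck in the frame of plate above 0.05 m and contact force between the fingers and stem above 0.5 N and contact force between puck and plate below 0.1 N and contact force between puck and shaker below 0.1 N and z of stem in the frame of puck below 0.031 m), for 0.3 s.
At the end, for the whole second after the job is handed in: The puck stands flat (within 3 mm in height, 3 degrees of tilt) inside the shaker's ring, within 13.5 mm of its centre; the stem is still in the socket, at least 29 mm deep and within 6 degrees of the puck's axis; both are at rest and released (horizontal distance between puck and shaker_seat below 0.0135 m and z of puck in the frame of shaker_seat between -0.003 and 0.003 m and angle between puck's own z axis and vertical below 0.05 rad and z of stem in the frame of puck below 0.031 m and angle between the z axis of stem and the z axis of puck, either way round below 0.105 rad and linear speed of each of puck, stem below 0.02 m/s and contact force between the fingers and stem below 0.1 N); the robot touches nothing.
It fails at once if the puck bears on the glass plate with more than 30 N (contact force between puck and plate above 30 N).
It fails at once if the fingers touch the puck (more than 2 N) (contact force between the fingers and puck above 2 N).
It fails at once if jar moved more than 30 mm (distance of jar from where it was at the start of the episode above 0.03 m).
It fails at once if dish moved more than 30 mm (distance of dish from where it was at the start of the episode above 0.03 m).
It fails at once if beaker moved more than 30 mm (distance of beaker from where it was at the start of the episode above 0.03 m).
It also fails if it takes over 69 s, if anything falls off the work surface, if the arm or the gripper's body presses on something with over 40 N, if the wrist force passes 120 N, or if a joint passes its speed limit or range.

## Working session

There is one attempt and no reset: what is moved stays moved. The work goes in short steps, Python scripts to look and compute and a shell command to move; the robot and the scene stay as the last step left them, time stands still between calls to the robot, and variables do not carry over. Pictures are saved under pics/ and viewed, at most 10 in all, crops included, and the job is handed in when it is done.

```bash
ls; mkdir -p pics; cat > h.py <<'E'
import numpy as np,cv2
from scipy.spatial.transform import Rotation as R
from cell import status,viewer,manip
def grab(n):
    o=status.get_obs(); im,d=viewer.grab_frame(n); p=viewer.camera_params(n)
    if 'mount' in p:
        T=np.eye(4);T[:3,:3]=R.from_rotvec(o['eef_rot']).as_matrix();T[:3,3]=o['tcp_pos']
        T=T@np.array(p['mount'])
    else:
        T=np.eye(4);T[:3,:3]=R.from_rotvec(p['rvec']).as_matrix();T[:3,3]=p['tvec'];T=np.linalg.inv(T)
    v,u=np.mgrid[:d.shape[0],:d.shape[1]]
    c=np.stack([(u-p['cx'])/p['fx']*d,(v-p['cy'])/p['fy']*d,d],-1)
    W=c@T[:3,:3].T+T[:3,3]; W[d==0]=np.nan
    return im,W
def save(im,n): cv2.imwrite('pics/'+n+'.png',im[:,:,::-1])
E
python3 - <<'E'
from h import *
a,W1=grab('scene');b,W2=grab('side')
save(a,'scene');save(b,'side');np.savez('w0.npz',a=W1,b=W2,ia=a,ib=b)
o=status.get_obs();print({k:np.round(v,3) for k,v in o.items()})
print(R.from_rotvec(o['eef_rot']).as_matrix().round(3))
E
```

```text
pics
{'time_s': np.float64(0.1), 'qpos': array([ 1.148,  0.629,  0.038,  1.518, -0.027,  0.996, -0.02 ]), 'joint_vel': array([-0.001, -0.002,  0.   , -0.003,  0.001,  0.   , -0.   ]), 'effort': array([ 2.0000e-03, -5.5078e+01,  1.1470e+00, -1.8712e+01, -5.2000e-02,
        1.9000e-02,  0.0000e+00]), 'tcp_pos': array([ 0.227, -0.609,  0.205]), 'eef_rot': array([-3.09e+00, -5.57e-01,  1.00e-03]), 'force': array([-0.124,  0.368, -0.494]), 'wrist_torque': array([-0.011,  0.035,  0.027]), 'grip_force': np.float64(0.0), 'grip_width': np.float64(0.094)}
[[ 0.937  0.349 -0.001]
 [ 0.349 -0.937  0.001]
 [-0.    -0.002 -1.   ]]
```

View pics/scene.png

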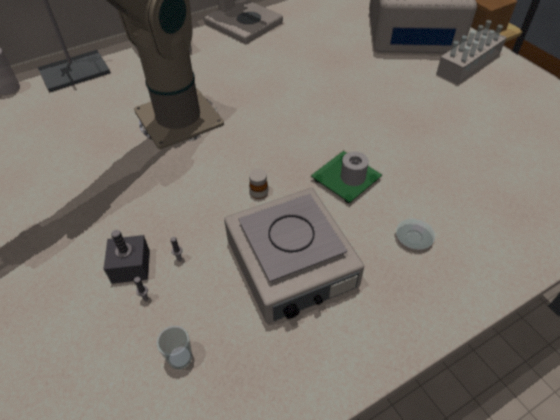

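View pics/side.png

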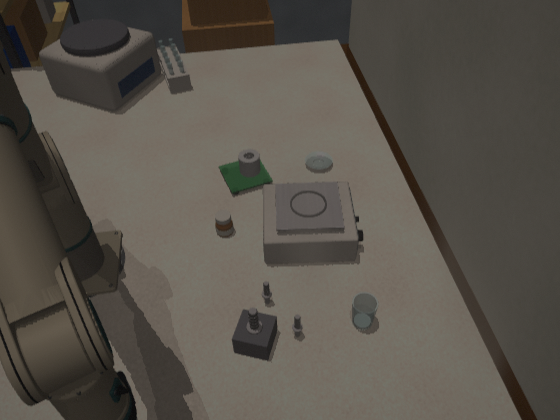

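Scene picture: stem candidates are the large stem in the holder (120,240) and two small loose stems at (177,248) and (140,288). The holder one fits the description. The puck is at (355,165) on the green plate, the ring at (291,233), jar (258,183), dish (415,236) and beaker (175,347).

```bash
python3 - <<'E'
from h import *
z=np.load('w0.npz');W=z['a'];V=z['b']
def top(W,u0,u1,v0,v1,lo,hi,name):
    P=W[v0:v1,u0:u1].reshape(-1,3);P=P[(P[:,2]>lo)&(P[:,2]<hi)]
    if len(P)<4: print(name,'none',len(P));return
    (x,y),r=cv2.minEnclosingCircle(P[:,:2].astype(np.float32)); print(name,len(P),'circ',round(x,4),round(y,4),round(r,4),'med',np.median(P,0).round(4),'zmax',P[:,2].max().round(4))
top(W,105,135,225,262,.116,.14,'stemtop A');top(V,240,268,300,335,.116,.14,'stemtop B')
top(W,100,155,225,285,.05,.064,'holder A');top(V,228,282,300,360,.05,.064,'holder B')
top(W,335,375,145,190,.076,.084,'puck A');top(V,232,268,145,180,.076,.084,'puck B')
top(W,305,385,145,200,.015,.025,'plate A');top(V,215,275,150,195,.015,.025,'plate B')
top(W,260,325,205,260,.1135,.121,'ring A');top(V,285,332,185,222,.1135,.121,'ring B')
top(W,220,360,190,320,.105,.1135,'platf A');top(V,260,360,175,262,.105,.1135,'platf B')
for n,W_,b in (('small1',W,(165,188,232,262)),('small2',W,(130,150,275,303)),('jar',W,(245,272,168,200)),('dish',W,(393,438,218,252)),('beaker',W,(155,195,325,372))): top(W_,*b,.012,.12,n)
ia,ib=z['ia'],z['ib']
c=np.hstack([cv2.resize(ia[220:310,90:200],(400,327),interpolation=2),cv2.resize(ib[275:365,220:330],(400,327),interpolation=2)])
save(c,'crop')
E
```

```text
stemtop A 85 circ 0.4334 -0.2984 0.0112 med [ 0.4366 -0.2993  0.1251] zmax 0.13
stemtop B 66 circ 0.4335 -0.3011 0.0114 med [ 0.4335 -0.3021  0.1225] zmax 0.1278
holder A 1012 circ 0.4554 -0.3067 0.0761 med [ 0.4453 -0.2996  0.0602] zmax 0.064
holder B 994 circ 0.4343 -0.3016 0.0562 med [ 0.4346 -0.3098  0.0579] zmax 0.064
puck A 304 circ 0.4818 0.2786 0.0339 med [0.4836 0.2759 0.0802] zmax 0.0837
puck B 139 circ 0.4837 0.2757 0.0327 med [0.48   0.2746 0.0781] zmax 0.0836
plate A 1280 circ 0.4671 0.2683 0.0895 med [0.4766 0.2463 0.0203] zmax 0.025
plate B 748 circ 0.4662 0.2662 0.0895 med [0.45   0.2462 0.018 ] zmax 0.025
ring A 496 circ 0.6108 0.0168 0.0876 med [0.6157 0.0164 0.1151] zmax 0.1209
ring B 119 circ 0.6222 0.0208 0.0691 med [0.6067 0.0073 0.1149] zmax 0.1205
platf A 4891 circ 0.6125 0.0123 0.1186 med [0.62   0.0074 0.1112] zmax 0.1135
platf B 2840 circ 0.6128 0.0127 0.1196 med [0.6128 0.004  0.1088] zmax 0.1135
small1 169 circ 0.4725 -0.1981 0.0141 med [ 0.4768 -0.1994  0.0481] zmax 0.083
small2 251 circ 0.506 -0.304 0.0362 med [ 0.5325 -0.2994  0.0393] zmax 0.0834
jar 458 circ 0.3885 0.0553 0.0248 med [0.3995 0.0505 0.0534] zmax 0.0701
dish 512 circ 0.7016 0.2954 0.046 med [0.6947 0.3021 0.0158] zmax 0.0231
beaker 1054 circ 0.6866 -0.2887 0.0303 med [ 0.6767 -0.2887  0.0573] zmax 0.0837
```

View pics/crop.png

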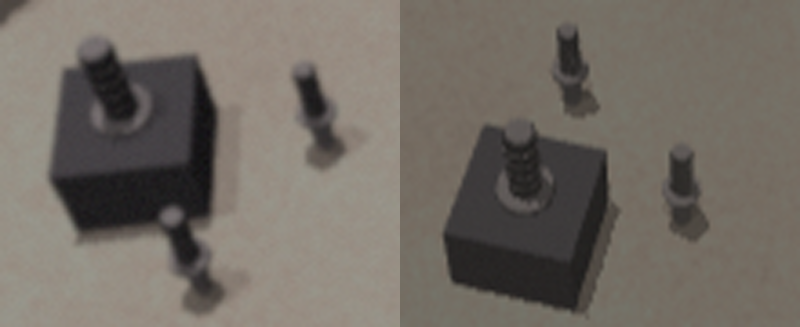

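The left half of the crop (scene) and the right half (side) show the thick-handled stem with its collar on the grey block, at (100,85) and (520,160). The other two stems are clearly smaller and loose, so I'm taking the one in the holder, at about (0.433, -0.300).

```bash
python3 -m creep '[[[2.5,-1.8,0,0,0],[2.5,-1.8,0,0,0],[2.5,-1.8,0,0,0],[2.5,-1.8,0,0,0],[2.5,-1.8,0,0,0],[2.5,-1.8,0,0,0],[2.5,-1.8,0,0,0],[2.5,-1.8,0,0,0],[2.5,-1.8,0,0,0],[2.5,-1.8,0,0,0],[2.5,-1.8,0,0,0],[2.5,-1.8,0,0,0],[0,0,0,0,0],[0,0,0,0,0],[0,0,0,0,0]]]' 30
cat >> h.py <<'E'
def inset(n,lo,hi,c,rad):
    im,W=grab(n);save(im,'last_'+n)
    m=(W[...,2]>lo)&(W[...,2]<hi)&(np.hypot(W[...,0]-c[0],W[...,1]-c[1])<rad)
    P=W[m]; return im,W,m,P
def todelta(t):
    o=status.get_obs();M=R.from_rotvec(o['eef_rot']).as_matrix()
    return (M.T@(np.array(t)-o['tcp_pos'])*100).round(2)
E
python3 - <<'E'
from h import *
im,W,m,P=inset('wrist',.117,.135,(.4334,-.2998),.03)
print(len(P)); 
if len(P): print(cv2.minEnclosingCircle(P[:,:2].astype(np.float32)),np.median(P,0),P.mean(0))
o=status.get_obs();print(o['tcp_pos'],R.from_rotvec(o['eef_rot']).as_matrix().round(3),todelta([.4334,-.2998,.081]),o['force'])
E
```

```text
time_s: 1.6
tcp_pos: [0.4318, -0.303, 0.2053]
eef_rot: [3.092, 0.555, -0.001]
force: [0.0, -0.6, 0.3]
grip_width: 0.094
grip_force: 0.0
362
((0.43357953429222107, -0.2997196912765503), 0.010151145048439503) [ 0.43490337 -0.29917919  0.12639728] [ 0.43479202 -0.29918436  0.12581514]
[ 0.43173967 -0.30317836  0.20537461] [[ 0.938  0.347 -0.001]
 [ 0.347 -0.938 -0.001]
 [-0.001  0.    -1.   ]] [ 0.28 -0.26 12.44] [ 0.2011654  -0.95799185 -0.37311366]
```

View pics/last_wrist.png

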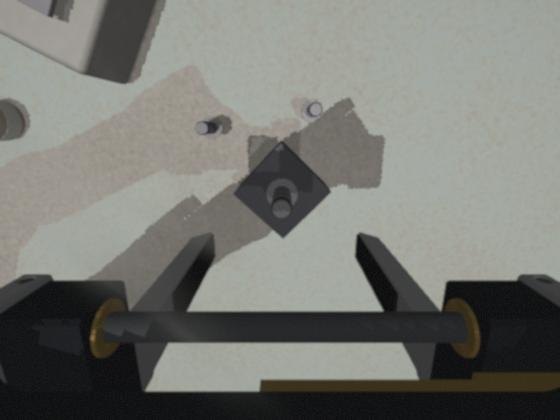

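The wrist view shows the stem top at (282,205), centred between the open fingers. I'll descend and grip.

```bash
python3 -m creep '[[[0.27,-0.25,1,0,0],[0,0,2,0,0],[0,0,2.4,0,0],[0,0,2,0,0],[0,0,2,0,0],[0,0,2,0,0],[0,0,1,0,0],[0,0,0,0,0],[0,0,0,0,0],[0,0,0,0,0.5],[0,0,0,0,1],[0,0,0,0,1],[0,0,0,0,1],[0,0,0,0,1],[0,0,0,0,1],[0,0,0,0,1],[0,0,0,0,1],[0,0,0,0,1]]]' 45
```

```text
time_s: 3.45
tcp_pos: [0.4344, -0.2986, 0.0814]
eef_rot: [-3.092, -0.557, 0.0]
force: [-0.6, 0.6, 0.6]
grip_width: 0.0255
grip_force: 0.0
```

```bash
python3 -m creep '[[[0,0,0,0,1],[0,0,0,0,1],[0,0,0,0,1],[0,0,0,0,1],[0,0,0,0,1],[0,0,0,0,1]]]' 45
```

```text
time_s: 4.05
tcp_pos: [0.4343, -0.2986, 0.0814]
eef_rot: [-3.092, -0.557, 0.0]
force: [0.9, 0.5, -0.8]
grip_width: 0.0193
grip_force: 45.0
```

```bash
python3 -m creep '[[[0,0,-1,0,1],[0,0,-2,0,1],[0,0,-2,0,1],[0,0,-2,0,1],[0,0,-3,0,1],[0,0,-3,0,1],[0,0,-3,0,1],[0,0,-2,0,1],[0,0,0,0,1],[0,0,0,0,1],[0,0,0,0,1]]]' 45
python3 - <<'E'
from h import *
print(todelta([.4825,.277,.26]),status.get_obs()['force'])
E
```

```text
time_s: 5.15
tcp_pos: [0.4335, -0.298, 0.2602]
eef_rot: [-3.09, -0.557, 0.003]
force: [0.2, -0.1, -2.1]
grip_width: 0.0195
grip_force: 45.0
[ 24.68 -52.17   0.09] [ 0.19341188 -0.09766335 -2.09021349]
```

```bash
python3 -m creep '[[[0.6,-1.74,0,0,1],[1.25,-3.5,0,0,1],[1.25,-3.5,0,0,1],[1.25,-3.5,0,0,1],[1.25,-3.5,0,0,1],[1.25,-3.5,0,0,1],[1.25,-3.5,0,0,1],[1.25,-3.5,0,0,1],[1.25,-3.5,0,0,1],[1.25,-3.5,0,0,1],[1.25,-3.5,0,0,1],[1.25,-3.5,0,0,1],[1.25,-3.5,0,0,1],[1.25,-3.5,0,0,1],[1.25,-3.5,0,0,1],[0.6,-1.74,0,0,1],[0,0,0,0,1],[0,0,0,0,1],[0,0,0,0,1]]]' 45
python3 - <<'E'
from h import *
im,W,m,P=inset('wrist',.073,.088,(.4825,.277),.05)
print(len(P),cv2.minEnclosingCircle(P[:,:2].astype(np.float32)),np.median(P,0))
# ellipse fit of socket hole in xy: points lower than top inside
o=status.get_obs();print(o['tcp_pos'],o['eef_rot'],o['grip_width'],todelta([.4825,.277,.26]))
np.savez('wr.npz',im=im,W=W)
E
```

```text
time_s: 7.05
tcp_pos: [0.4263, 0.2564, 0.2608]
eef_rot: [3.091, 0.554, -0.002]
force: [-0.4, -0.1, -1.0]
grip_width: 0.0191
grip_force: 45.0
1661 ((0.48266974091529846, 0.27812495827674866), 0.032012589275836945) [0.48407572 0.27854527 0.08077013]
[0.42644733 0.25653645 0.26108956] [ 3.09118637e+00  5.53427022e-01 -1.40982985e-03] 0.01908513518145728 [5.97 0.03 0.1 ]
```

View pics/last_wrist.png

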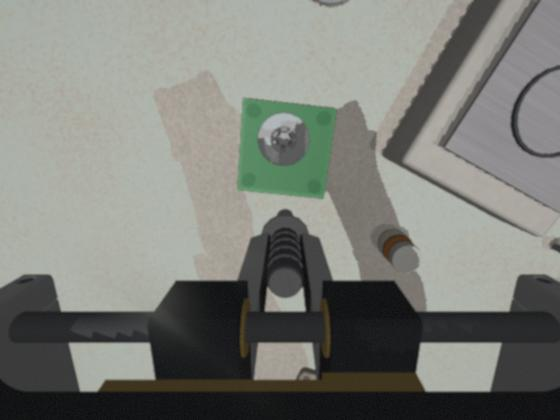

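Puck at (284,140), with its socket visible, centred at (0.4827, 0.2781). The stem hangs at about (287,250). I'll check how it sits in the tool frame.

```bash
python3 - <<'E'
from h import *
z=np.load('wr.npz');W=z['W'];o=status.get_obs();p=viewer.camera_params('wrist')
print(np.array(p['mount'])[:3].round(3))
M=R.from_rotvec(o['eef_rot']).as_matrix();T=(W-o['tcp_pos'])@M
m=(np.abs(T[...,0])<.03)&(np.abs(T[...,1])<.025)&(T[...,2]>-.06)&(T[...,2]<.085)
m[:, :240]=False;m[:,335:]=False
for a in np.arange(-.05,.085,.006):
    q=m&(T[...,2]>=a)&(T[...,2]<a+.006);P=T[q]*1000
    if len(P)>3: print(round(a*1000),len(P),'x',P[:,0].min().round(1),P[:,0].max().round(1),'y',P[:,1].min().round(1),P[:,1].max().round(1))
print(todelta([.4827,.2781,.2]))
E
```

```text
[[-0.001 -0.964 -0.268  0.079]
 [ 1.    -0.001 -0.001  0.001]
 [ 0.    -0.268  0.964 -0.18 ]]
-50 1083 x -10.1 10.7 y -21.0 22.8
-44 603 x -10.0 10.8 y -20.7 22.7
-38 433 x 0.1 10.6 y -20.9 22.5
-32 313 x 1.2 10.7 y -20.7 22.5
-26 350 x 0.6 10.6 y -21.0 22.8
-20 252 x 1.2 10.7 y -20.6 22.7
-14 298 x -0.0 10.6 y -20.7 22.6
-8 157 x 0.8 10.6 y -17.8 20.4
-2 132 x -0.1 10.1 y -11.9 13.8
4 56 x 1.6 8.6 y -8.5 9.7
10 574 x -3.1 16.0 y -15.2 17.8
16 97 x 1.1 16.3 y -16.0 18.0
46 10 x 6.9 8.1 y -2.0 4.7
52 24 x 4.0 7.4 y -5.5 7.3
58 18 x 2.8 6.9 y -6.4 6.6
64 13 x 2.1 6.2 y -4.9 7.6
[ 6.03 -0.08  6.1 ]
```

```bash
python3 -m creep '[[[2,-0.17,0,0,1],[2.2,0,0,0,1],[2,0,0,0,1],[0,0,2,0,1],[0,0,3,0,1],[0,0,3,0,1],[0,0,1.5,0,1],[0,0,0,0,1],[0,0,0,0,1],[0,0,0,0,1]]]' 45
python3 - <<'E'
from h import *
im,W,m,P=inset('wrist',.073,.088,(.4825,.277),.05)
o=status.get_obs();M=R.from_rotvec(o['eef_rot']).as_matrix();T=(W-o['tcp_pos'])@M
print(o['tcp_pos'],o['force'],len(P));print(cv2.minEnclosingCircle(P[:,:2].astype(np.float32)))
print(todelta([.4827,.2781,.2]))
E
```

```text
time_s: 8.1
tcp_pos: [0.4848, 0.2817, 0.1678]
eef_rot: [-3.091, -0.556, -0.004]
force: [-0.4, -0.5, -0.8]
grip_width: 0.0195
grip_force: 45.0
[0.48477003 0.28189649 0.1678173 ] [-0.50310262  0.04986612 -0.90143137] 1796
((0.48278072476387024, 0.2782248258590698), 0.03190859407186508)
[-0.32  0.28 -3.22]
```

View pics/last_wrist.png

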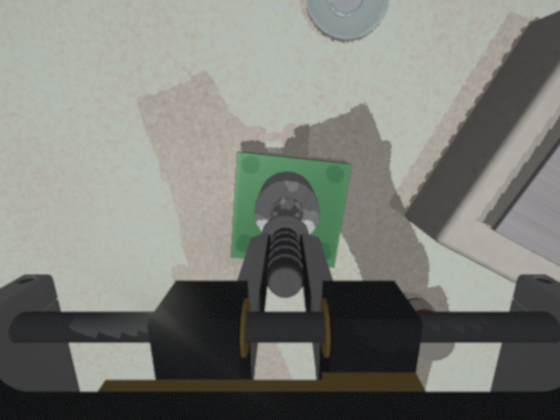

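The puck is at (286,208), right under the stem tip at (287,215). I'll make a small lateral correction, then descend with a force watch.

```bash
python3 -m creep '[[[-0.18,0.2,0,0,1],[0,0,0.5,0,1],[0,0,0.5,0,1],[0,0,0.5,0,1],[0,0,0.5,0,1],[0,0,0.5,0,1],[0,0,0.5,0,1],[0,0,0.5,0,1],[0,0,0.3,0,1],[0,0,0,0,1],[0,0,0,0,1],[0,0,0,0,1]]]' 45
```

```text
time_s: 9.35
tcp_pos: [0.4831, 0.2793, 0.1287]
eef_rot: [-3.092, -0.557, -0.001]
force: [-0.3, 0.5, -1.9]
grip_width: 0.0193
grip_force: 45.0
```

Tip at z ≈ 0.058, free in the socket. I'll continue in small steps.

```bash
for i in 1 2 3; do python3 -m creep '[[[0,0,0.1,0,1],[0,0,0.1,0,1],[0,0,0.1,0,1],[0,0,0,0,1],[0,0,0,0,1]]]' 45 | egrep 'tcp|force: \[' ; done
```

```text
tcp_pos: [0.4828, 0.2792, 0.1254]
force: [0.8, 0.5, -1.5]
tcp_pos: [0.4828, 0.2792, 0.1224]
force: [-0.0, 0.9, -1.5]
tcp_pos: [0.4828, 0.2792, 0.1194]
force: [0.2, 0.6, -1.2]
```

```bash
python3 -m creep '[[[0,0,0.05,0,1],[0,0,0.05,0,1],[0,0,0.05,0,1],[0,0,0,0,1],[0,0,0,0,1]]]' 45 | egrep 'tcp|force: \['
```

```text
tcp_pos: [0.4829, 0.2792, 0.118]
force: [0.7, 0.1, -1.9]
```

```bash
python3 -m creep '[[[0,0,0.05,0,1],[0,0,0.05,0,1],[0,0,0,0,1],[0,0,0,0,1]]]' 45 | egrep 'tcp|force: \['
```

```text
tcp_pos: [0.4828, 0.2792, 0.117]
force: [0.1, 0.2, -1.4]
```

```bash
python3 -m creep '[[[0,0,0.05,0,1],[0,0,0.05,0,1],[0,0,0.05,0,1],[0,0,0,0,1],[0,0,0,0,1]]]' 45 | egrep 'tcp|force: \['
```

```text
tcp_pos: [0.4829, 0.2792, 0.1155]
force: [0.2, 0.9, -1.4]
```

```bash
python3 -m creep '[[[0,0,0.05,0,1],[0,0,0.05,0,1],[0,0,0.05,0,1],[0,0,0,0,1],[0,0,0,0,1]]]' 45 | egrep 'tcp|force: \['
```

```text
tcp_pos: [0.4829, 0.2792, 0.114]
force: [0.2, -0.2, -1.5]
```

```bash
python3 -m creep '[[[0,0,0.05,0,1],[0,0,0.05,0,1],[0,0,0.05,0,1],[0,0,0,0,1],[0,0,0,0,1]]]' 45 | egrep 'tcp|force: \['
```

```text
tcp_pos: [0.483, 0.2792, 0.1125]
force: [1.2, 0.1, -0.8]
```

```bash
python3 -m creep '[[[0,0,0.05,0,1],[0,0,0.05,0,1],[0,0,0.05,0,1],[0,0,0,0,1],[0,0,0,0,1]]]' 45 | egrep 'tcp|force: \['
```

```text
tcp_pos: [0.4831, 0.2793, 0.111]
force: [1.4, -0.2, -1.5]
```

```bash
python3 -m creep '[[[0,0,0.05,0,1],[0,0,0.05,0,1],[0,0,0.05,0,1],[0,0,0,0,1],[0,0,0,0,1]]]' 45 | egrep 'tcp|force: \['
```

```text
tcp_pos: [0.4831, 0.2793, 0.1096]
force: [1.9, 0.3, 0.5]
```

Contact is starting, so I'll use smaller steps.

```bash
python3 -m creep '[[[0,0,0.05,0,1],[0,0,0,0,1],[0,0,0,0,1]]]' 45 | egrep 'tcp|force: \['
```

```text
tcp_pos: [0.4832, 0.2792, 0.1091]
force: [2.4, -0.2, 0.7]
```

```bash
python3 -m creep '[[[0,0,0.05,0,1],[0,0,0,0,1],[0,0,0,0,1]]]' 45 | egrep 'tcp|force: \['
```

```text
tcp_pos: [0.4832, 0.2792, 0.1088]
force: [2.6, -0.7, 3.6]
```

```bash
python3 -m creep '[[[0.05,0.02,0.05,0,1],[0,0,0,0,1],[0,0,0,0,1]]]' 45 | egrep 'tcp|force: \['
```

```text
tcp_pos: [0.4833, 0.2793, 0.1084]
force: [1.1, -0.9, 6.9]
```

```bash
python3 -m creep '[[[0,0,0.05,0,1],[0,0,0,0,1],[0,0,0,0,1]]]' 45 | egrep 'tcp|force: \['
```

```text
tcp_pos: [0.4834, 0.2793, 0.1083]
force: [0.5, -1.9, 9.4]
```

```bash
python3 -m creep '[[[0,0,0.05,0,1],[0,0,0,0,1],[0,0,0,0,1]]]' 45 | egrep 'tcp|force: \['
```

```text
tcp_pos: [0.4834, 0.2793, 0.1081]
force: [-0.4, -1.9, 12.0]
```

```bash
python3 -m creep '[[[0,0,0.05,0,1],[0,0,0,0,1],[0,0,0,0,1]]]' 45 | egrep 'tcp|force: \['
```

```text
tcp_pos: [0.4835, 0.2793, 0.108]
force: [-0.4, -0.8, 14.8]
```

```bash
python3 -m creep '[[[0,0,0.03,0,1],[0,0,0,0,1],[0,0,0,0,1],[0,0,0,0,1]]]' 45 | egrep 'tcp|force|grip'
```

```text
tcp_pos: [0.4835, 0.2794, 0.1079]
force: [-0.1, -1.7, 17.3]
grip_width: 0.0192
grip_force: 45.0
```

```bash
python3 -m creep '[[[0,0,-0.1,0,1],[0,0,-0.2,0,1],[0,0,-0.4,0,1],[0,0,-0.6,0,1],[0,0,-0.8,0,1],[0,0,-1,0,1],[0,0,-1.2,0,1],[0,0,-1.4,0,1],[0,0,-1.6,0,1],[0,0,-1.6,0,1],[0,0,-1.6,0,1],[0,0,-1.3,0,1],[0,0,-1,0,1],[0,0,-0.7,0,1],[0,0,-0.3,0,1],[0,0,0,0,1],[0,0,0,0,1],[0,0,0,0,1],[0,0,0,0,1]]]' 55
python3 - <<'E'
from h import *
W=np.load('w0.npz')
# ring centre: bright platform ring points from scene/side heights
for n in 'ab':
    P=W[n].reshape(-1,3); P=P[(P[:,2]>.1145)&(P[:,2]<.119)&(np.hypot(P[:,0]-.6125,P[:,1]-.0125)<.06)]
    print(len(P),cv2.minEnclosingCircle(P[:,:2].astype(np.float32)))
im,Ws=grab('side');save(im,'lift')
print(status.get_obs()['force'],todelta([.6125,.0125,.2]))
E
```

```text
time_s: 18.35
tcp_pos: [0.4831, 0.279, 0.2437]
eef_rot: [3.091, 0.557, -0.002]
force: [0.5, 0.0, -5.6]
grip_width: 0.0192
grip_force: 55.0
259 ((0.6122289896011353, 0.014028730802237988), 0.058153185993433)
72 ((0.6133664846420288, 0.009562869556248188), 0.04862293601036072)
[-0.02511273  0.63970547 -6.55687737] [ 2.81 29.5   4.38]
```

View pics/lift.png

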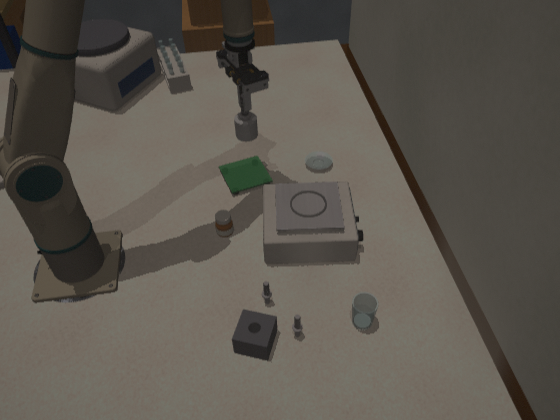

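The puck hangs from the stem at (246,125), clear of the plate. Next I need the ring centre from the unoccluded first pictures.

```bash
python3 - <<'E'
from h import *
from scipy.optimize import least_squares
z=np.load('w0.npz')
for n in 'ab':
    W=z[n];g=cv2.cvtColor(z['i'+n],cv2.COLOR_RGB2GRAY).astype(float)
    d=np.hypot(W[...,0]-.6125,W[...,1]-.0125);m=(d<.07)&(np.abs(W[...,2]-.114)<.01)
    q=m&(g<np.median(g[m])-20);P=W[q][:,:2]
    f=least_squares(lambda p:np.hypot(*(P-p[:2]).T)-p[2],[.6125,.0125,.045],loss='soft_l1',f_scale=.002)
    print(q.sum(),f.x,np.std(f.fun))
o=status.get_obs();print(todelta([.6125,.0125,.2]),o['tcp_pos'])
E
```

```text
451 [0.61235559 0.01244108 0.04588268] 0.003200843818239066
182 [0.61338821 0.01117351 0.04579868] 0.002031538195712401
[ 2.81 29.5   4.38] [0.48317926 0.27908294 0.24374626]
```

```bash
python3 -m creep '[[[0.1,0.5,0,0,1],[0.1,1.2,0,0,1],[0.2,1.9,0,0,1],[0.2,2.4,0,0,1],[0.2,2.4,0,0,1],[0.2,2.4,0,0,1],[0.2,2.4,0,0,1],[0.25,2.4,0,0,1],[0.25,2.4,0,0,1],[0.25,2.4,0,0,1],[0.25,2.4,0,0,1],[0.25,2.4,0,0,1],[0.2,1.9,0,0,1],[0.2,1.2,0,0,1],[0.1,0.8,0,0,1],[0,0.4,0,0,1],[0,0,0,0,1],[0,0,0,0,1],[0,0,0,0,1],[0,0,0,0,1]]]' 55
python3 - <<'E'
from h import *
im,W=grab('wrist');a,Wa=grab('scene');b,Wb=grab('side')
P=Wb.reshape(-1,3);o=status.get_obs()
# puck points (below gripper) from both cameras: side surface extents
for n,W_ in (('scene',Wa),('side',Wb)):
    P=W_.reshape(-1,3);P=P[(P[:,2]>.14)&(P[:,2]<.235)&(np.hypot(P[:,0]-o['tcp_pos'][0],P[:,1]-o['tcp_pos'][1])<.05)]
    for lo in np.arange(.145,.23,.01):
        q=P[(P[:,2]>lo)&(P[:,2]<lo+.01)]; 
        if len(q)>5: print(n,lo.round(3),len(q),q[:,:2].min(0).round(4),q[:,:2].max(0).round(4))
print(todelta([.6137,.0132,.199]),o['tcp_pos'],o['force'])
v=np.hstack([cv2.resize(a[120:280,200:370],(400,376)),cv2.resize(b[110:270,230:400],(400,376))]);save(v,'over')
E
```

```text
time_s: 20.4
tcp_pos: [0.6139, 0.0139, 0.2443]
eef_rot: [-3.091, -0.559, -0.0]
force: [-1.4, -0.2, -6.4]
grip_width: 0.0193
grip_force: 55.0
scene 0.155 74 [ 0.596  -0.0193] [0.6441 0.0394]
scene 0.165 98 [ 0.5979 -0.0199] [0.6453 0.0376]
scene 0.175 104 [ 0.5984 -0.0192] [0.6444 0.0369]
scene 0.185 100 [ 0.588  -0.0195] [0.6442 0.0355]
scene 0.195 119 [ 0.5993 -0.0195] [0.6441 0.0345]
scene 0.205 164 [ 0.5849 -0.0196] [0.6441 0.044 ]
scene 0.215 348 [ 0.5822 -0.0189] [0.6438 0.0444]
scene 0.225 148 [ 0.599  -0.0053] [0.6297 0.0299]
side 0.145 6 [ 0.5821 -0.0179] [0.6155 0.0125]
side 0.155 60 [ 0.5819 -0.0215] [0.6411 0.0114]
side 0.165 77 [ 0.5813 -0.0229] [0.6406 0.0102]
side 0.175 72 [ 0.5814 -0.0222] [0.6448 0.0122]
side 0.185 88 [ 0.5812 -0.0236] [0.6441 0.033 ]
side 0.195 81 [ 0.5814 -0.0228] [0.6427 0.0211]
side 0.205 215 [ 0.5814 -0.0238] [0.6448 0.0416]
side 0.215 76 [ 0.5838 -0.0214] [0.6431 0.0334]
side 0.225 74 [ 0.5965 -0.0082] [0.629  0.0254]
[-0.03  0.    4.53] [0.613991   0.013361   0.24425265] [ 0.50078949 -0.51784167 -6.86221057]
```

View pics/over.png

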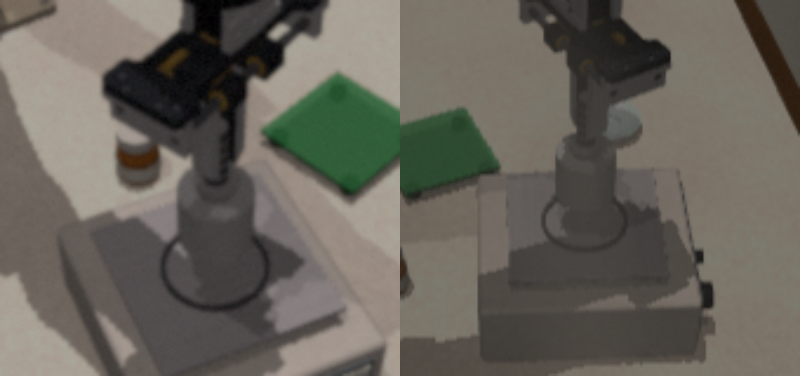

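In both halves of the picture the puck hangs upright above the ring, at (215,270) and (585,215). Its measured centre is about (0.613, 0.011), matching the ring. I'll lower it.

```bash
python3 -m creep '[[[0,0,0.5,0,1],[0,0,0.8,0,1],[0,0,0.8,0,1],[0,0,0.8,0,1],[0,0,0.5,0,1],[0,0,0.4,0,1],[0,0,0.3,0,1],[0,0,0.1,0,1],[0,0,0,0,1],[0,0,0,0,1],[0,0,0,0,1]]]' 55 | egrep 'tcp|force: \['
```

```text
tcp_pos: [0.6143, 0.0131, 0.2025]
force: [-0.4, -0.4, -5.9]
```

```bash
python3 -m creep '[[[0,0,0.1,0,1],[0,0,0.1,0,1],[0,0,0.1,0,1],[0,0,0,0,1],[0,0,0,0,1]]]' 55 | egrep 'tcp|force: \['
```

```text
tcp_pos: [0.614, 0.0131, 0.1992]
force: [1.3, 0.1, -5.2]
```

```bash
python3 -m creep '[[[0,0,0.05,0,1],[0,0,0.05,0,1],[0,0,0,0,1],[0,0,0,0,1]]]' 55 | egrep 'tcp|force: \['
```

```text
tcp_pos: [0.6142, 0.0131, 0.1991]
force: [-3.3, 0.1, 3.9]
```

Landed. I'll ease off slightly, release and retreat straight up.

```bash
python3 -m creep '[[[0,0,-0.03,0,1],[0,0,0,0,1],[0,0,0,0,0.6],[0,0,0,0,0.4],[0,0,0,0,0.2],[0,0,0,0,0],[0,0,0,0,0],[0,0,0,0,0],[0,0,0,0,0],[0,0,0,0,0]]]' 55
```

```text
time_s: 23.55
tcp_pos: [0.6141, 0.0131, 0.1985]
eef_rot: [3.092, 0.557, 0.0]
force: [0.8, -0.5, 0.5]
grip_width: 0.0799
grip_force: 0.0
```

```bash
python3 -m creep '[[[0,0,-1,0,0],[0,0,-2,0,0],[0,0,-2,0,0],[0,0,-2,0,0],[0,0,-2,0,0],[0,0,-1,0,0],[0,0,0,0,0],[0,0,0,0,0],[0,0,0,0,0]]]' | egrep 'tcp|force'
python3 - <<'E'
from h import *
a,Wa=grab('scene');b,Wb=grab('side');w,Ww=grab('wrist')
for n,W in (('scene',Wa),('side',Wb),('wrist',Ww)):
    P=W.reshape(-1,3);P=P[(P[:,2]>.16)&(P[:,2]<.18)&(np.hypot(P[:,0]-.613,P[:,1]-.012)<.05)]
    if len(P)>9:print(n,len(P),cv2.minEnclosingCircle(P[:,:2].astype(np.float32)),np.median(P[:,2]))
    P=W.reshape(-1,3);P=P[(P[:,2]>.22)&(P[:,2]<.26)&(np.hypot(P[:,0]-.613,P[:,1]-.012)<.03)]
    if len(P)>9:print(' top',cv2.minEnclosingCircle(P[:,:2].astype(np.float32)),np.percentile(P[:,2],95))
v=np.hstack([cv2.resize(a[130:290,210:380],(400,376)),cv2.resize(b[120:280,230:400],(400,376))]);save(v,'final')
E
```

```text
tcp_pos: [0.6133, 0.013, 0.2974]
force: [-1.2, -0.3, 0.2]
grip_force: 0.0
scene 483 ((0.612266480922699, 0.012165401130914688), 0.032749712467193604) 0.17091296509364495
 top ((0.6130611896514893, 0.011141017079353333), 0.010725710541009903) 0.24533587863295334
side 283 ((0.6135613918304443, 0.010654343292117119), 0.034127648919820786) 0.16854696964875726
 top ((0.612425684928894, 0.008491268381476402), 0.010537838563323021) 0.24304922085787853
wrist 1535 ((0.6133868098258972, 0.012006708420813084), 0.031976573169231415) 0.17170827245262188
 top ((0.6135470271110535, 0.012025643140077591), 0.010332204401493073) 0.24548075614445186
```

View pics/final.png

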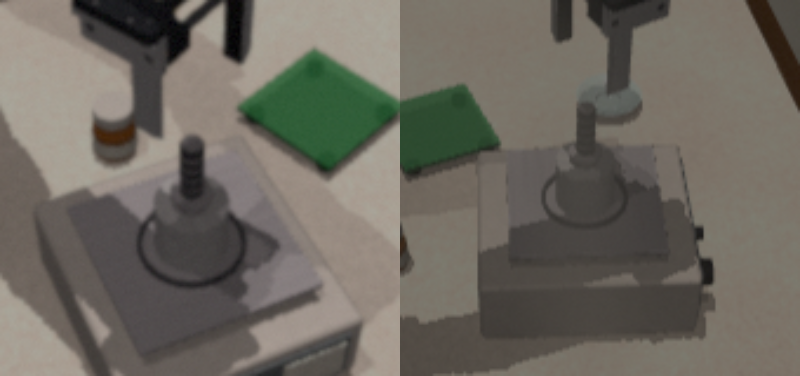

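The puck stands flat in the ring at (192,240) and (585,190), with its top at 0.171 m. The stem is upright in it and the fingers are clear.

```bash
python3 -c "
from cell import manip
print(manip.finish_job())"
```

```text
the job is handed in; nothing more can be done
None
```

The job is handed in, though the judge gave no verdict: the stem was pressed into the puck with about 19 N, the puck was lifted by the stem alone, and it now stands flat within about 1 mm of the ring's measured centre, with the stem upright and released.

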